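# Start the airbrush bench

## Task

Get the painting bench ready for airbrushing: with the fingertips push the extractor's orange-fronted filter tray fully home, then switch on the fan by pressing the dotted far end of the blue rocker all the way down, and after that switch on the air pump in the same way with the red rocker. Leave the yellow and white rockers as they are, and do not lift, knock over or shift any of the things standing about.

Things in the scene. Friction and masses are not known exactly. Their poses are not given: they have to be found in the camera images.
- panel: grey switch panel, fixed box 110 (x) by 250 (y) by 40 mm high; origin: centre of its underside, +x away from the robot. On it a row of four black rocker bases (86 x 46 x 12 mm), 56 mm apart along y, colours in any order. Each has a flat coloured paddle 72 mm long (panel x), 34 wide, 10 thick, pivoted 64 mm above the table, leaning 0.18 rad either way; a black dot marks its far (+x) end
- fan_rocker (a joint): hinge of the blue paddle rocker (extractor fan); 0 = off, far (dotted) end raised; 0.36 = on, far end fully down against its stop. Starts off. It stays where it is left; a stiff hinge of about 0.04 N m, so 1.5 to 4 N on the dotted end turns it
- fan_press (a point): centre of the black dot on the upper face of the blue rocker, 26 mm from its pivot towards the far end; this is where to press. About 0.074 m above the table when off, 0.064 m when on (pressing: straight down)
- pump_rocker (a joint): hinge of the red paddle rocker (air pump); 0 = off, far (dotted) end raised; 0.36 = on, far end fully down against its stop. Starts off. It stays where it is left; a stiff hinge of about 0.04 N m, so 1.5 to 4 N on the dotted end turns it
- pump_press (a point): centre of the black dot on the upper face of the red rocker, 26 mm from its pivot towards the far end; this is where to press. About 0.074 m above the table when off, 0.064 m when on (pressing: straight down)
- lamp_rocker (a joint): hinge of the yellow paddle rocker (bench lamp); 0 = off, far (dotted) end raised; 0.36 = on, far end fully down against its stop. Starts on; leave it. It stays where it is left; a stiff hinge of about 0.04 N m, so 1.5 to 4 N on the dotted end turns it
- lamp_press (a point): centre of the black dot on the upper face of the yellow rocker, 26 mm from its pivot towards the far end; this is where to press. About 0.074 m above the table when off, 0.064 m when on (pressing: straight down)
- spare_rocker (a joint): hinge of the white paddle rocker (spare outlet); 0 = off, far (dotted) end raised; 0.36 = on, far end fully down against its stop. Starts off; leave it. It stays where it is left; a stiff hinge of about 0.04 N m, so 1.5 to 4 N on the dotted end turns it
- spare_press (a point): centre of the black dot on the upper face of the white rocker, 26 mm from its pivot towards the far end; this is where to press. About 0.074 m above the table when off, 0.064 m when on (pressing: straight down)
- extractor: white fume extractor, a fixed box 160 deep (x) by 150 wide (y) by 75 mm high, black round grille on top; origin at the centre of its underside, its open front faces -x (the robot)
- tray (a joint): slide of the filter tray with the orange front: 0 = fully home, its front closed on the box; grows as it comes out towards the robot, at most 0.06 m; starts 20 to 50 mm out. About 2 N pushes it in, and it stays where it is left
- tray_face (a point): centre of the outer (robot-side) face of the tray's orange front plate, 38 mm above the table; the plate is 140 mm wide (y), 60 mm high (from 8 to 68 mm above the table), 10 mm thick and moves along the extractor's x, +x being inwards
- paint_pot: small paint pot, green cap, 34 mm across, 45 mm tall, in front of the panel; loose bystander, origin at its underside
- glue_bottle: amber glue bottle, white cap, 46 mm across, 80 mm tall, right of the panel; loose bystander, origin at its underside
- cup: reddish-brown cup, 72 mm across, 90 mm tall, beyond the panel; loose bystander, origin at its underside
- pliers: small pliers with blue handles, 130 mm long, 12 mm high, lying left of the extractor; loose bystander, origin near the pivot at table height
- figurine: painted figurine on a cork foot, 30 mm across, 58 mm tall, standing on the rear of the extractor's top; loose bystander, origin at its underside
- mouse: white computer mouse 105 by 58 by 30 mm, to the right; loose bystander, origin at its underside
- brush: paint brush 170 mm long lying beyond the extractor and panel; loose bystander, origin under its middle
Mind the look-alikes: they are no part of the job. Leave any purple look-alike of the extractor alone.

How it is judged:
On the way, in this order (a step that is already met when the one before it is completed fails the run):
1. the filter tray is fully home (value of joint tray below 0.004 m), for 0.2 s.
2. then the blue fan rocker is fully on (value of joint fan_rocker above 0.3 rad and value of joint tray below 0.004 m), for 0.2 s.
3. then the red pump rocker is fully on (value of joint each of pump_rocker, fan_rocker above 0.3 rad), for 0.2 s.
At the end, for the whole second after the job is handed in: The tray is within 4 mm of fully home, the blue and red rockers are on (hinge past 0.30 of 0.36 rad), the yellow one is still on and the white one still off, and the loose things are at rest (all of step 3 and value of joint tray below 0.004 m and value of joint lamp_rocker above 0.2 rad and value of joint spare_rocker below 0.16 rad and linear speed of each of paint_pot, glue_bottle, cup, pliers, figurine, mouse, brush below 0.03 m/s); the robot touches nothing.
It fails at once if the blue fan rocker is on while the filter tray is not home (value of joint fan_rocker above 0.2 rad and value of joint tray above 0.008 m).
It fails at once if the red pump rocker is on while the blue fan rocker is off (value of joint pump_rocker above 0.2 rad and value of joint fan_rocker below 0.2 rad).
It fails at once if the yellow or the white rocker is moved by more than 5 mm at its dot (distance of any of lamp_press, spare_press from where it was at the start of the episode above 0.005 m).
It fails at once if a loose thing (pot, bottle, cup, pliers, figurine, mouse, brush) is lifted or shifted by more than 20 mm (distance of any of paint_pot, glue_bottle, cup, pliers, figurine, mouse, brush from where it was at the start of the episode above 0.02 m).
It fails at once if the paint pot, glue bottle, cup or figurine is knocked over (angle between any of paint_pot, glue_bottle, cup, figurine's own z axis and vertical above 0.5 rad).
It also fails if it takes over 51 s, if anything falls off the work surface, if the arm or the gripper's body presses on something with over 40 N, if the wrist force passes 120 N, or if a joint passes its speed limit or range.

## Robot

A 7-joint arm with a two-finger parallel gripper is mounted at the origin on the work surface. World frame = base frame: x ahead of the robot, y to its left, z up, the work surface at z = 0. Lengths are in m, angles in rad, forces in N, time in s.
With the tool pointing down it reaches from about 0.425 to 0.875 m from the base axis. Payload 4.7 kg.
Tool frame: the origin (TCP) lies between the finger pads; the fingertips stand 11 mm ahead of it and the grasp point (between the pads) lies 8 mm behind it; z points along the fingers, y is the line along which they close (so a half turn about z gives the same grasp; the last joint's range is limited). The gripper opens to 87 mm and grips with 3 to 60 N. Pads are 19 mm wide; open, the fingers measure 117 mm over their backs; the gripper's body (75 mm by 190 mm) begins 51 mm behind the grasp point.
Start: joints at [1.189, 0.321, -0.07, 1.45, 0.023, 1.371, -0.057], TCP at [0.251, -0.6, 0.234] pointing down, gripper open.
Joint ranges: [-2.86, 2.86], [-0.3, 2.09], [-1.38, 1.24], [0.06, 2.45], [-1.56, 4.7], [0.09, 2.05], [-2.69, 2.69]. Speed limits (rad/s): [2.57, 2.57, 3.14, 3.14, 3.14, 3.14, 3.14].

## Interface

Orientations are given as a rotation vector (axis times angle).
In Python, from bench import ctrl gives the robot as it stands. The module is installed in compiled form; this text tells all that it offers.
- The arm moves only by the shell command python3 -m inch 'ROWS' [FORCE]. ROWS is JSON, a list of rows, each an object with "slide": the shift along the tool's x, y, z scaled (see below), a list of three; "angular": the turn, a rotation vector about the tool's x, y, z scaled (see below), a list of three; "claw": the opening, from -1 (shut) to 1 (fully open). In form: [{"slide": [tx, ty, tz], "angular": [rx, ry, rz], "claw": claw}, ...]. A call has 1 to 10 rows; each row is the pose to reach, as a shift and turn from the pose commanded when the call began, along the tool's axes at that moment; what a row does not reach only later rows make up. The controller multiplies each number of a shift by 0.25 m and each number of a turn by 30 degrees. A row lasts 1/10 s, in which the tool goes at most 50 mm and 8.59 degrees, less where a joint would pass 70% of its speed; a pose out of reach is approached as far as the arm can. A call with a number of a shift or a turn outside -1 to 1 is refused whole. A call with a gripper value outside its range is refused whole. The fingers move at their own pace and stop on an object; FORCE is the grip in N (left out, the last holds). Time passes only in rows, so rows that repeat a pose let the fingers close. It gives the time, the measured TCP pose, the force, the opening and the grip force at its end, in the units of the state.
- ctrl.get_state(): the state, without advancing time (a new reading comes with each control period).
- ctrl.get_image(name): name is "scene" or "top" or "wrist"; returns a dict with "color" (384x512x3 uint8, red, green, blue), "depth" (384x512 float32, m along the optical axis (not along the pixel's ray), 0 where there is no reading), "camera_matrix" (3x3 intrinsics, pixels), "extrinsics" (4x4, takes a point from camera to world coordinates); the wrist camera has in their place "tool_from_camera" (4x4, takes a point from camera to tool coordinates, whose origin is the TCP and whose axes are the flange's). Camera axes: x right, y up, looking along -z (the intrinsics and any distortion apply to the point x, -y, -z); pixel columns grow to the right and rows downward; lengths in m; the calibration is good to about 2 mm. A picture is of the moment at which its call begins: read the wrist's pose just before it.
- ctrl.close_job(): hands the job in; it is judged then, once.
Trained networks look in the newest picture that a camera, given by its name, has taken for a name from the list of things; names that differ only in an ending like _2 or _b are one class to them, and where a whole thing is asked for, a point or a joint stands for the part that bears it (a point fixed in the world has none). Each returns a list of dicts, best first, with "confidence" (0 to 1); they miss things now and then, are a little off and sometimes report something else, mostly with a low value. They report only what shows in the picture. A call takes as long as a camera call. They do not tell look-alikes from the thing itself.
- ctrl.find_in(query, camera): "bbox" ([centre column, centre row, width, height] in pixels, round what is visible of it).
- ctrl.outline_of(query, camera): "mask" (384x512 bool, what is visible of it) and "bbox" ([centre column, centre row, width, height] in pixels, round what is visible of it).
The state is a dict: "time": time; "joint_positions": joint angles; "qd": joint speeds; "joint_torque": joint torques, N m; "position": TCP position; "tool_rot": TCP orientation; "ft_force": force on the tool from outside, world axes, zero at the start; "torque": the same for the moment, N m; "grip_width": opening from 0.0 (shut) to 1.0 (fully open); "grip_force": force on a finger pad.
Only numpy, scipy, OpenCV 4.12 (cv2) and the standard library are available. Lean on these libraries where they do the work, as an engineer would, in place of code of your own. Each camera call takes 0.05 s, during which the arm holds its last target. There are 200 camera calls.

## Working session

There is one attempt and no reset: what is moved stays moved. The work goes in short steps, Python scripts to look and compute and a shell command to move; the robot and the scene stay as the last step left them, time stands still between calls to the robot, and variables do not carry over. Pictures are saved under pics/ and viewed, at most 10 in all, crops included, and the job is handed in when it is done.

```bash
mkdir -p pics; cat > h.py <<'E'
import numpy as np, cv2
from bench import ctrl
def pts(im):
    K=im["camera_matrix"];d=im["depth"];v,u=np.mgrid[:384,:512]
    x=(u-K[0,2])/K[0,0]*d;y=(v-K[1,2])/K[1,1]*d
    P=np.stack([x,-y,-d,np.ones_like(d)],-1)
    return (P@np.array(im["extrinsics"]).T)[...,:3]
E
python3 - <<'E'
from h import *
o=[]
for n in("scene","top"):
    im=ctrl.get_image(n);o.append(im["color"]);np.savez(n+".npz",P=pts(im),c=im["color"],d=im["depth"])
    P=pts(im)
    for q in["panel","fan_rocker","pump_rocker","lamp_rocker","spare_rocker","extractor","tray","paint_pot","glue_bottle","cup","pliers","figurine","mouse","brush"]:
        for r in ctrl.outline_of(q,n)[:2]:
            m=r["mask"]&(im["depth"]>0)
            if m.any(): print(n,q,round(r["confidence"],2),np.round(r["bbox"]),np.round(np.median(P[m],0),3))
    cv2.imwrite(f"pics/{n}.png",cv2.resize(im["color"][...,::-1],(800,600)))
s=ctrl.get_state();print(s["position"],s["tool_rot"],s["time"])
E
```

```text
scene panel 0.91 [202. 211.  99.  51.] [ 0.545 -0.197  0.04 ]
scene fan_rocker 0.7 [209. 196.  14.  18.] [ 0.507 -0.171  0.072]
scene pump_rocker 0.52 [172. 202.  16.  18.] [ 0.528 -0.28   0.072]
scene lamp_rocker 0.67 [232. 190.  18.  18.] [ 0.497 -0.116  0.07 ]
scene spare_rocker 0.5 [193. 200.  16.  15.] [ 0.517 -0.226  0.071]
scene extractor 0.71 [338. 229.  92.  81.] [0.661 0.133 0.075]
scene extractor 0.58 [362. 142.  66.  47.] [0.289 0.318 0.075]
scene tray 0.97 [321. 201.  50.  33.] [0.529 0.117 0.052]
scene tray 0.32 [234. 191.  17.  24.] [ 0.493 -0.116  0.07 ]
scene paint_pot 0.43 [188. 184.  11.  21.] [ 0.416 -0.242  0.04 ]
scene glue_bottle 0.83 [135. 214.  20.  29.] [ 0.536 -0.374  0.049]
scene cup 0.71 [202. 240.  34.  36.] [ 0.658 -0.196  0.061]
scene cup 0.41 [316. 203.  48.  27.] [0.53  0.111 0.052]
scene pliers 0.5 [400. 183.  21.  29.] [0.455 0.398 0.012]
scene pliers 0.3 [300. 292.  22.  62.] [0.782 0.02  0.02 ]
scene figurine 0.75 [355. 234.  14.  24.] [0.713 0.162 0.097]
scene figurine 0.52 [209. 196.  14.  18.] [ 0.505 -0.172  0.07 ]
scene mouse 0.66 [ 80. 218.
[... 725 characters left out ...]
op paint_pot 0.57 [320. 230.  10.  10.] [ 0.403 -0.237  0.045]
top paint_pot 0.16 [411. 194.  24.  34.] [ 0.5   -0.525  0.029]
top glue_bottle 0.8 [362. 189.  15.  19.] [ 0.519 -0.369  0.053]
top glue_bottle 0.34 [334. 190.  14.  28.] [ 0.513 -0.281  0.069]
top cup 0.77 [305. 147.  27.  24.] [ 0.652 -0.201  0.036]
top pliers 0.86 [104. 217.  18.  39.] [0.438 0.403 0.011]
top pliers 0.58 [192. 157.  64.  84.] [0.615 0.141 0.075]
top mouse 0.57 [410. 193.  27.  34.] [ 0.5   -0.525  0.029]
top mouse 0.38 [299. 197.  12.  24.] [ 0.495 -0.171  0.069]
top brush 0.55 [233. 108.  14.  54.] [0.765 0.022 0.019]
[ 0.25057093 -0.59978327  0.23358511] [ 3.08017787e+00  6.17649727e-01 -7.06740874e-05] 1.5
```

View pics/top.png

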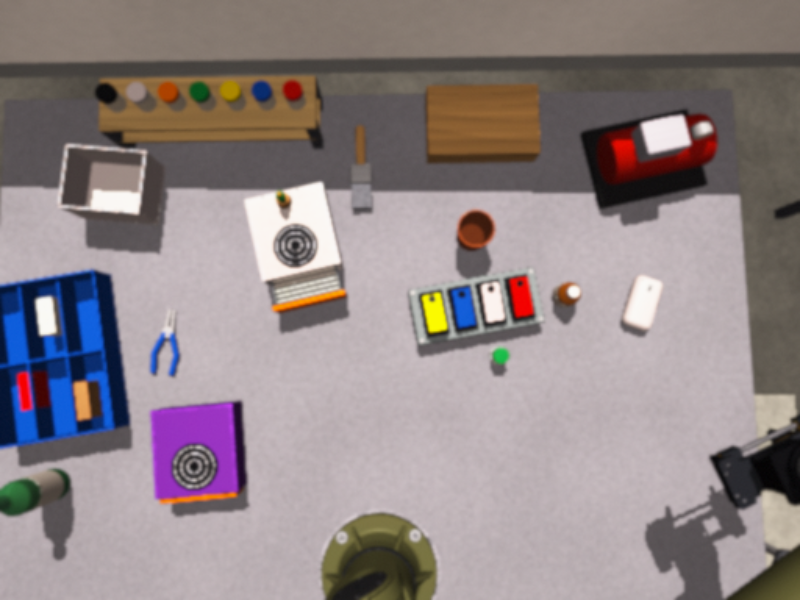

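View pics/scene.png

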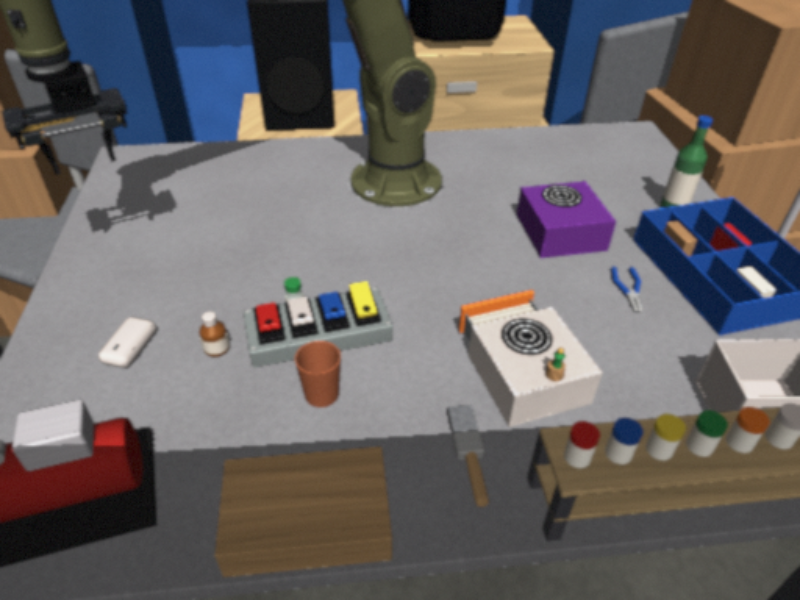

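The top view (800x600 scale) shows the white extractor at (292,230) with its orange front at (308,300). The rockers run yellow (432,312), blue (462,307), white (492,302), red (520,297), with dots at their upper ends. The pot is at (500,355), close in front of white, and the cup at (476,230) is beyond. The purple box at (197,450) is the look-alike.

```bash
python3 - <<'E'
from h import *
def rect(A):
    (c,s,a)=cv2.minAreaRect((A[:,:2]*1000).astype(np.float32));return np.round(c,1),np.round(s,1),round(a,1)
for n in("scene","top"):
    z=np.load(n+".npz");P=z["P"];c=z["c"];hsv=cv2.cvtColor(c,cv2.COLOR_RGB2HSV).astype(int);H,S,V=hsv[...,0],hsv[...,1],hsv[...,2]
    ok=z["d"]>0
    reg=ok&(abs(P[...,0]-.5)<.12)&(abs(P[...,1]+.2)<.15)&(P[...,2]>.055)&(P[...,2]<.085)
    for k,m in dict(yel=(H>20)&(H<35)&(S>120),blue=(H>100)&(H<130)&(S>100),white=(S<60)&(V>150),red=((H<8)|(H>172))&(S>150)).items():
        A=P[reg&m]; print(n,k,len(A),np.round(A.mean(0),4),rect(A))
    m=ok&(abs(P[...,2]-.075)<.006)&(P[...,0]>.45)&(P[...,1]>.0)&(P[...,1]<.3)
    for k,mm in dict(top=m&(S<50)).items(): print(n,k,mm.sum(),rect(P[mm]))
    o=ok&(H>5)&(H<20)&(S>180)&(P[...,0]>.42)&(P[...,0]<.62)&(P[...,1]>0)&(P[...,1]<.3)&(P[...,2]>.05)
    print(n,"orange",o.sum(),rect(P[o]),np.round(P[o].mean(0),4), np.round(np.percentile(P[o][:,2],[5,95]),3))
    m=reg.copy()
    pn=ok&(abs(P[...,2]-.04)<.004)&(abs(P[...,0]-.5)<.12)&(abs(P[...,1]+.2)<.15)&(S<50)
    print(n,"panel",rect(P[pn]))
    # upright things extents
    a=ok&(P[...,2]>.015)&(abs(P[...,0]-.41)<.05)&(abs(P[...,1]+.24)<.04)&(P[...,0]<.43)
    print("pot",P[a].min(0).round(3),P[a].max(0).round(3))
c=cv2.imread("pics/top.png");cv2.imwrite("pics/crop.png",cv2.resize(c[250:380,390:600],None,fx=3.8,fy=3.8,interpolation=cv2.INTER_CUBIC))
from scipy.spatial.transform import Rotation as R
print(R.from_rotvec(ctrl.get_state()["tool_rot"]).as_matrix().round(3))
E
```

```text
scene yel 278 [ 0.4954 -0.1156  0.0691] (array([ 491.7, -113.8]), array([72. , 38.3]), 8.5)
scene blue 216 [ 0.5069 -0.1704  0.0708] (array([ 499.8, -169.3]), array([72.6, 37.6]), 9.2)
scene white 200 [ 0.5137 -0.2256  0.0713] (array([ 514.2, -251.1]), array([72.7, 90.1]), 12.3)
scene red 213 [ 0.5258 -0.2798  0.0714] (array([ 519.3, -279.8]), array([69.6, 36.4]), 8.3)
scene top 2728 (array([745.1, 160.5]), array([366.8, 166.1]), 6.3)
scene orange 246 (array([522. , 121.7]), array([  9.4, 135.6]), 11.7) [0.5227 0.1206 0.0622] [0.052 0.071]
scene panel (array([ 484.4, -202.1]), array([153.9, 249.5]), 9.3)
pot [ 0.389 -0.258  0.015] [ 0.424 -0.227  0.05 ]
top yel 284 [ 0.4869 -0.115   0.0692] (array([ 488. , -115.2]), array([77. , 34.6]), 8.3)
top blue 294 [ 0.4968 -0.1696  0.0689] (array([ 497.7, -169.8]), array([75.6, 35.6]), 9.7)
top white 280 [ 0.5051 -0.2256  0.0689] (array([ 508.3, -227.7]), array([75.4, 38.6]), 10.2)
top red 284 [ 0.5145 -0.2792  0.0688] (array([ 552.6, -257.5]), array([163.3,  52.1]), 30.0)
top top 2569 (array([739.7, 160.7]), array([359.3, 163.4]), 6.2)
top orange 182 (array([515.8, 121.8]), array([ 12.1, 135.7]), 11.2) [0.5151 0.1219 0.0666] [0.055 0.071]
top panel (array([ 470.3, -203.1]), array([172.4, 249.7]), 9.3)
pot [ 0.39  -0.255  0.015] [ 0.42  -0.226  0.053]
[[ 0.923  0.386 -0.   ]
 [ 0.386 -0.923 -0.   ]
 [-0.     0.    -1.   ]]
```

```bash
python3 -m inch '[{"slide":[0.2,-0.12,0],"angular":[0,0,0.1],"claw":-1},{"slide":[0.4,-0.25,0],"angular":[0,0,0.2],"claw":-1},{"slide":[0.6,-0.38,0],"angular":[0,0,0.3],"claw":-1},{"slide":[0.8,-0.5,0],"angular":[0,0,0.43],"claw":-1},{"slide":[0.96,-0.6,0],"angular":[0,0,0.43],"claw":-1},{"slide":[0.96,-0.6,0],"angular":[0,0,0.43],"claw":-1},{"slide":[0.96,-0.6,0],"angular":[0,0,0.43],"claw":-1},{"slide":[0.96,-0.6,0],"angular":[0,0,0.43],"claw":-1}]'
cat > go.py <<'E'
import sys
from h import *
from scipy.spatial.transform import Rotation as R
s=ctrl.get_state();M=R.from_rotvec(s["tool_rot"]).as_matrix()
print("t",s["time"],s["position"].round(4) if hasattr(s["position"],"round") else s["position"],"yaw",np.degrees(np.arctan2(M[1,0],M[0,0])).round(2),"F",np.round(s["ft_force"],1),"grip",s["grip_width"])
for a in sys.argv[1:]:
    p=np.array(eval(a)); print(a,"slide",(M.T@(p-s["position"])/.25).round(3))
E
python3 go.py '[.46,.11,.234]' '[.46,.11,.055]'
```

```text
time: 2.3
position: [0.4146, -0.3683, 0.2338]
tool_rot: [3.129, 0.271, -0.0]
ft_force: [-0.8, -1.5, 0.4]
grip_width: 0.358
grip_force: 0.0
t 2.3 [ 0.4146 -0.3683  0.2338] yaw 9.9 F [-0.8 -1.5  0.4] grip 0.3575512852738439
[.46,.11,.234] slide [ 0.508 -1.854 -0.002]
[.46,.11,.055] slide [ 0.508 -1.854  0.714]
```

```bash
python3 -m inch '[{"slide":[0.05,-0.19,0],"angular":[0,0,0],"claw":-1},{"slide":[0.1,-0.38,0],"angular":[0,0,0],"claw":-1},{"slide":[0.15,-0.57,0],"angular":[0,0,0],"claw":-1},{"slide":[0.2,-0.76,0],"angular":[0,0,0],"claw":-1},{"slide":[0.25,-0.95,0],"angular":[0,0,0],"claw":-1},{"slide":[0.25,-0.95,0],"angular":[0,0,0],"claw":-1},{"slide":[0.25,-0.95,0],"angular":[0,0,0],"claw":-1}]'
python3 -m inch '[{"slide":[0.05,-0.19,0],"angular":[0,0,0],"claw":-1},{"slide":[0.1,-0.38,0],"angular":[0,0,0],"claw":-1},{"slide":[0.15,-0.57,0],"angular":[0,0,0],"claw":-1},{"slide":[0.2,-0.76,0],"angular":[0,0,0],"claw":-1},{"slide":[0.25,-0.9,0],"angular":[0,0,0],"claw":-1},{"slide":[0.25,-0.9,0],"angular":[0,0,0],"claw":-1},{"slide":[0.25,-0.9,0],"angular":[0,0,0],"claw":-1}]'
python3 go.py '[.46,.11,.055]'
```

```text
time: 3.0
position: [0.4354, -0.125, 0.2339]
tool_rot: [3.129, 0.268, 0.001]
ft_force: [0.5, -0.4, 1.1]
grip_width: 0.001
grip_force: 0.0
time: 3.7
position: [0.4596, 0.1062, 0.2334]
tool_rot: [3.13, 0.265, -0.001]
ft_force: [-0.3, -0.3, 0.0]
grip_width: 0.009
grip_force: 0.0
t 3.7 [0.4596 0.1062 0.2334] yaw 9.66 F [-0.3 -0.3  0. ] grip 0.009213302018684512
[.46,.11,.055] slide [ 0.004 -0.015  0.713]
```

```bash
python3 -m inch '[{"slide":[0,-0.01,0.18],"angular":[0,0,-0.04],"claw":-1},{"slide":[0,-0.01,0.36],"angular":[0,0,-0.04],"claw":-1},{"slide":[0,-0.01,0.54],"angular":[0,0,-0.04],"claw":-1},{"slide":[0,-0.01,0.71],"angular":[0,0,-0.04],"claw":-1},{"slide":[0,-0.01,0.71],"angular":[0,0,-0.04],"claw":-1},{"slide":[0,-0.01,0.71],"angular":[0,0,-0.04],"claw":-1}]'
python3 -m inch '[{"slide":[0.05,0,0],"angular":[0,0,0],"claw":-1},{"slide":[0.1,0,0],"angular":[0,0,0],"claw":-1},{"slide":[0.14,0,0],"angular":[0,0,0],"claw":-1},{"slide":[0.18,0,0],"angular":[0,0,0],"claw":-1},{"slide":[0.22,0,0],"angular":[0,0,0],"claw":-1},{"slide":[0.22,0,0],"angular":[0,0,0],"claw":-1}]'
python3 - <<'E'
from h import *
for n in("scene","top"):
    im=ctrl.get_image(n);P=pts(im);hsv=cv2.cvtColor(im["color"],cv2.COLOR_RGB2HSV).astype(int);H,S=hsv[...,0],hsv[...,1]
    for nm,I in(("now",None),):
        o=(im["depth"]>0)&(H>5)&(H<20)&(S>180)&(P[...,0]>.42)&(P[...,0]<.62)&(P[...,1]>0)&(P[...,1]<.3)&(P[...,2]>.05)
        z=np.load(n+".npz")
        w=(S<50)&(abs(P[...,2]-.075)<.004)&(P[...,0]<.62)&(P[...,0]>.5)&(P[...,1]>0.02)&(P[...,1]<.25)
        ux=np.array([.98,.197]);print(n,"orange",len(P[o]),np.percentile(P[o][:,:2]@ux,[5,50,95]).round(4),"front edge",np.percentile(P[w][:,:2]@ux,[.5,2,5]).round(4))
E
python3 go.py
```

```text
time: 4.3
position: [0.4587, 0.1086, 0.0562]
tool_rot: [3.128, 0.295, -0.003]
ft_force: [0.5, 0.6, 0.6]
grip_width: 0.004
grip_force: 0.0
time: 4.9
position: [0.5138, 0.1216, 0.0561]
tool_rot: [-3.126, -0.301, -0.001]
ft_force: [0.3, -0.3, -0.0]
grip_width: 0.004
grip_force: 0.0
scene orange 285 [0.542  0.5474 0.5498] front edge [0.5336 0.5449 0.5875]
top orange 36 [0.5326 0.5389 0.546 ] front edge [0.5846 0.5852 0.5865]
t 5.0 [0.5126 0.1214 0.0559] yaw 11.0 F [-0.1 -0.5 -0.8] grip 0.005980554813576427
```

```bash
python3 -m inch '[{"slide":[0.03,0,0],"angular":[0,0,0],"claw":-1},{"slide":[0.06,0,0],"angular":[0,0,0],"claw":-1},{"slide":[0.09,0,0],"angular":[0,0,0],"claw":-1},{"slide":[0.12,0,0],"angular":[0,0,0],"claw":-1},{"slide":[0.12,0,0],"angular":[0,0,0],"claw":-1}]'
python3 -m inch '[{"slide":[0.01,0,0],"angular":[0,0,0],"claw":-1},{"slide":[0.02,0,0],"angular":[0,0,0],"claw":-1},{"slide":[0.03,0,0],"angular":[0,0,0],"claw":-1},{"slide":[0.03,0,0],"angular":[0,0,0],"claw":-1}]'
python3 go.py
```

```text
time: 5.5
position: [0.5434, 0.127, 0.0561]
tool_rot: [-3.127, -0.3, -0.003]
ft_force: [0.4, -0.2, -0.0]
grip_width: 0.006
grip_force: 0.0
time: 5.9
position: [0.5497, 0.1282, 0.0561]
tool_rot: [3.127, 0.3, 0.001]
ft_force: [-1.1, 0.3, -0.0]
grip_width: 0.007
grip_force: 0.4
t 5.9 [0.5497 0.1282 0.0561] yaw 10.97 F [-1.1  0.3 -0. ] grip 0.006745001977977402
```

```bash
python3 -m inch '[{"slide":[0.01,0,0],"angular":[0,0,0],"claw":-1},{"slide":[0.02,0,0],"angular":[0,0,0],"claw":-1},{"slide":[0.02,0,0],"angular":[0,0,0],"claw":-1}]'
python3 -m inch '[{"slide":[0.01,0,0],"angular":[0,0,0],"claw":-1},{"slide":[0.02,0,0],"angular":[0,0,0],"claw":-1},{"slide":[0.02,0,0],"angular":[0,0,0],"claw":-1}]'
python3 go.py; python3 - <<'E'
from h import *
im=ctrl.get_image("scene");cv2.imwrite("pics/s2.png",cv2.resize(im["color"][160:300,250:420,::-1],None,fx=4,fy=4))
E
```

```text
time: 6.2
position: [0.5515, 0.1286, 0.0559]
tool_rot: [3.125, 0.301, -0.01]
ft_force: [-9.1, -2.0, 8.9]
grip_width: 0.004
grip_force: 5.0
time: 6.5
position: [0.5516, 0.1286, 0.0553]
tool_rot: [3.122, 0.301, -0.026]
ft_force: [-21.8, -5.1, 17.9]
grip_width: 0.005
grip_force: 11.2
t 6.5 [0.5516 0.1286 0.0553] yaw 11.01 F [-21.8  -5.1  17.9] grip 0.00453464833237212
```

View pics/s2.png

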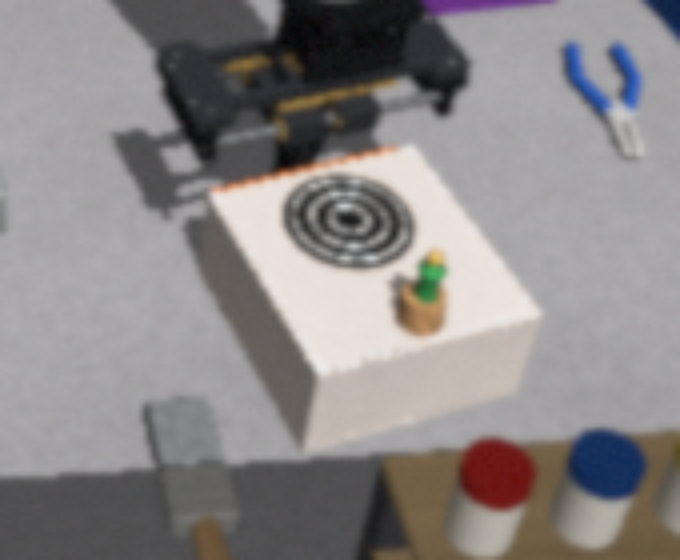

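The crop shows the orange front flush against the box, with only a thin strip visible along its front edge at (300,170). The force rose sharply, so the tray is home. Next I back off and go up.

```bash
python3 -m inch '[{"slide":[-0.06,0,0],"angular":[0,0,0],"claw":-1},{"slide":[-0.15,0,0],"angular":[0,0,0],"claw":-1},{"slide":[-0.22,0,0],"angular":[0,0,0],"claw":-1},{"slide":[-0.22,0,-0.15],"angular":[0,0,0],"claw":-1},{"slide":[-0.22,0,-0.3],"angular":[0,0,0],"claw":-1},{"slide":[-0.22,0,-0.4],"angular":[0,0,0],"claw":-1},{"slide":[-0.22,0,-0.4],"angular":[0,0,0],"claw":-1},{"slide":[-0.22,0,-0.4],"angular":[0,0,0],"claw":-1}]'
python3 go.py '[.5255,-.1648,.155]' '[.5255,-.1648,.095]'
```

```text
time: 7.35
position: [0.5059, 0.1194, 0.1565]
tool_rot: [3.126, 0.3, 0.004]
ft_force: [0.2, 0.1, -0.3]
grip_width: 0.007
grip_force: 0.0
t 7.35 [0.5059 0.1194 0.1565] yaw 10.95 F [ 0.2  0.1 -0.3] grip 0.007250818740357771
[.5255,-.1648,.155] slide [-0.139  1.131  0.007]
[.5255,-.1648,.095] slide [-0.139  1.131  0.247]
```

```bash
python3 -m inch '[{"slide":[-0.02,0.18,0],"angular":[0,0,0.05],"claw":-1},{"slide":[-0.05,0.36,0],"angular":[0,0,0.05],"claw":-1},{"slide":[-0.07,0.54,0],"angular":[0,0,0.05],"claw":-1},{"slide":[-0.09,0.72,0],"angular":[0,0,0.05],"claw":-1},{"slide":[-0.12,0.9,0],"angular":[0,0,0.05],"claw":-1},{"slide":[-0.12,0.95,0],"angular":[0,0,0.05],"claw":-1},{"slide":[-0.12,0.95,0],"angular":[0,0,0.05],"claw":-1},{"slide":[-0.12,0.95,0],"angular":[0,0,0.05],"claw":-1}]'
python3 go.py '[.5255,-.1648,.155]' '[.5255,-.1648,.095]'; python3 - <<'E'
from h import *
from scipy.spatial.transform import Rotation as R
s=ctrl.get_state();im=ctrl.get_image("wrist");T=np.eye(4);T[:3,:3]=R.from_rotvec(s["tool_rot"]).as_matrix();T[:3,3]=s["position"]
im["extrinsics"]=T@np.array(im["tool_from_camera"]);P=pts(im)
c=im["color"];hsv=cv2.cvtColor(c,cv2.COLOR_RGB2HSV).astype(int);H,S,V=hsv[...,0],hsv[...,1],hsv[...,2]
reg=(im["depth"]>0)&(P[...,2]>.055)&(P[...,2]<.085)&(abs(P[...,0]-.5)<.1)
for k,m in dict(blue=(H>100)&(H<130)&(S>100),red=((H<8)|(H>172))&(S>150)).items():
    A=P[reg&m]; print(k,len(A),len(A) and (np.round(A.mean(0),4),cv2.minAreaRect((A[:,:2]*1000).astype(np.float32))))
np.savez("w.npz",P=P,c=c)
cv2.imwrite("pics/w.png",c[...,::-1])
E
```

```text
time: 8.15
position: [0.5204, -0.1176, 0.155]
tool_rot: [-3.129, -0.261, 0.002]
ft_force: [0.7, 0.6, -0.3]
grip_width: 0.008
grip_force: 0.0
t 8.15 [ 0.5204 -0.1176  0.155 ] yaw 9.55 F [ 0.7  0.6 -0.3] grip 0.00840758858883436
[.5255,-.1648,.155] slide [-0.011  0.19  -0.   ]
[.5255,-.1648,.095] slide [-0.011  0.19   0.24 ]
blue 2671 (array([ 0.5115, -0.1682,  0.0713]), ((513.4478149414062, -187.22265625), (55.40890884399414, 156.49180603027344), 13.66594409942627))
red 3791 (array([ 0.521 , -0.2783,  0.0695]), ((519.070068359375, -281.05206298828125), (71.20077514648438, 35.173065185546875), 9.9963960647583))
```

View pics/w.png

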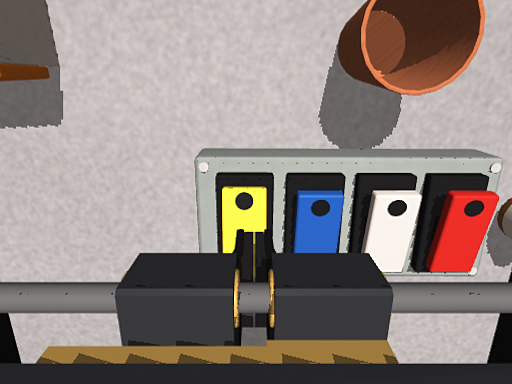

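The wrist view shows the dots clearly: yellow (244,201), blue (320,208), white (397,208), red (474,209). The closed fingers are at (255,245).

```bash
python3 - <<'E'
import numpy as np
P=np.load("w.npz")["P"]
for n,u,v in(("blue",320,208),("red",474,209)):print(n,np.median(P[v-4:v+5,u-4:u+5].reshape(-1,3),0).round(4))
E
python3 go.py
```

```text
blue [ 0.5245 -0.1672  0.0751]
red [ 0.5425 -0.278   0.075 ]
t 8.2 [ 0.5206 -0.1168  0.1553] yaw 9.64 F [ 0.9 -0.4 -0.3] grip 0.0028066448935553713
```

```bash
python3 -m inch '[{"slide":[-0.005,0.1,0],"angular":[0,0,0],"claw":-1},{"slide":[-0.01,0.198,0],"angular":[0,0,0],"claw":-1},{"slide":[-0.01,0.198,0],"angular":[0,0,0],"claw":-1},{"slide":[-0.01,0.198,0.12],"angular":[0,0,0],"claw":-1},{"slide":[-0.01,0.198,0.24],"angular":[0,0,0],"claw":-1},{"slide":[-0.01,0.198,0.24],"angular":[0,0,0],"claw":-1}]'
python3 -m inch '[{"slide":[0,0,0.02],"angular":[0,0,0],"claw":-1},{"slide":[0,0,0.04],"angular":[0,0,0],"claw":-1},{"slide":[0,0,0.06],"angular":[0,0,0],"claw":-1},{"slide":[0,0,0.075],"angular":[0,0,0],"claw":-1},{"slide":[0,0,0.075],"angular":[0,0,0],"claw":-1}]'
python3 go.py
```

```text
time: 8.8
position: [0.5235, -0.165, 0.0922]
tool_rot: [-3.126, -0.265, 0.011]
ft_force: [-0.7, 0.4, 0.2]
grip_width: 0.006
grip_force: 0.0
time: 9.3
position: [0.5276, -0.1683, 0.078]
tool_rot: [3.13, 0.26, 0.004]
ft_force: [2.6, 0.8, 1.9]
grip_width: 0.007
grip_force: 1.3
t 9.3 [ 0.5276 -0.1683  0.078 ] yaw 9.5 F [2.6 0.8 1.9] grip 0.006548831172138825
```

Continue gently to the stop.

```bash
python3 -m inch '[{"slide":[0,0,0.01],"angular":[0,0,0],"claw":-1},{"slide":[0,0,0.015],"angular":[0,0,0],"claw":-1},{"slide":[0,0,0.015],"angular":[0,0,0],"claw":-1}]'
python3 -m inch '[{"slide":[0,0,0.01],"angular":[0,0,0],"claw":-1},{"slide":[0,0,0.015],"angular":[0,0,0],"claw":-1},{"slide":[0,0,0.015],"angular":[0,0,0],"claw":-1}]'
```

```text
time: 9.6
position: [0.5279, -0.1683, 0.0766]
tool_rot: [3.129, 0.26, 0.003]
ft_force: [-2.1, 2.0, 17.7]
grip_width: 0.008
grip_force: 8.4
time: 9.9
position: [0.528, -0.1684, 0.0761]
tool_rot: [3.128, 0.259, 0.002]
ft_force: [-10.3, 4.5, 38.5]
grip_width: 0.007
grip_force: 18.1
```

```bash
python3 -m inch '[{"slide":[0,0,-0.1],"angular":[0,0,0],"claw":-1},{"slide":[0,0,-0.25],"angular":[0,0,0],"claw":-1},{"slide":[0,0,-0.25],"angular":[0,0,0],"claw":-1},{"slide":[0,0.15,-0.25],"angular":[0,0,0],"claw":-1},{"slide":[0,0.3,-0.25],"angular":[0,0,0],"claw":-1},{"slide":[0,0.43,-0.25],"angular":[0,0,0],"claw":-1},{"slide":[0,0.43,-0.25],"angular":[0,0,0],"claw":-1},{"slide":[0,0.43,-0.25],"angular":[0,0,0],"claw":-1}]'
python3 go.py '[.5445,-.2768,.092]'; python3 - <<'E'
from h import *
im=ctrl.get_image("wrist");cv2.imwrite("pics/w2.png",im["color"][...,::-1])
E
```

```text
time: 10.7
position: [0.5429, -0.275, 0.131]
tool_rot: [-3.13, -0.256, 0.004]
ft_force: [-0.7, 0.7, -0.5]
grip_width: 0.005
grip_force: 0.0
t 10.7 [ 0.5429 -0.275   0.131 ] yaw 9.35 F [-0.7  0.7 -0.5] grip 0.004852486985154848
[.5445,-.2768,.092] slide [0.005 0.008 0.156]
```

View pics/w2.png

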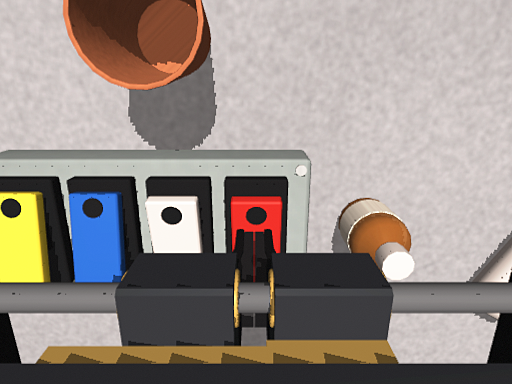

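In this view the blue paddle's far edge and dot (92,208) line up with the switched-on yellow one (11,208). White (171,215) is still off, and the fingers are centred on red (256,215). Now I press red.

```bash
python3 -m inch '[{"slide":[0.005,0.006,0.08],"angular":[0,0,0],"claw":-1},{"slide":[0.005,0.006,0.155],"angular":[0,0,0],"claw":-1},{"slide":[0.005,0.006,0.155],"angular":[0,0,0],"claw":-1},{"slide":[0.005,0.006,0.175],"angular":[0,0,0],"claw":-1},{"slide":[0.005,0.006,0.195],"angular":[0,0,0],"claw":-1},{"slide":[0.005,0.006,0.215],"angular":[0,0,0],"claw":-1},{"slide":[0.005,0.006,0.22],"angular":[0,0,0],"claw":-1}]'
python3 -m inch '[{"slide":[0,0,0.01],"angular":[0,0,0],"claw":-1},{"slide":[0,0,0.013],"angular":[0,0,0],"claw":-1},{"slide":[0,0,0.013],"angular":[0,0,0],"claw":-1}]'
```

```text
time: 11.45
position: [0.547, -0.2753, 0.078]
tool_rot: [3.13, 0.261, 0.004]
ft_force: [2.7, 0.9, 3.2]
grip_width: 0.005
grip_force: 1.6
time: 11.75
position: [0.5472, -0.2754, 0.0765]
tool_rot: [3.13, 0.26, 0.004]
ft_force: [0.1, 3.0, 11.3]
grip_width: 0.009
grip_force: 5.6
```

```bash
python3 -m inch '[{"slide":[0,0,0.01],"angular":[0,0,0],"claw":-1},{"slide":[0,0,0.018],"angular":[0,0,0],"claw":-1},{"slide":[0,0,0.018],"angular":[0,0,0],"claw":-1}]'
python3 -m inch '[{"slide":[0,0,-0.1],"angular":[0,0,0],"claw":-1},{"slide":[0,0,-0.25],"angular":[0,0,0],"claw":-1},{"slide":[0,0,-0.4],"angular":[0,0,0],"claw":-1},{"slide":[0,0,-0.5],"angular":[0,0,0],"claw":-1},{"slide":[-0.2,0.0,-0.5],"angular":[0,0,0],"claw":-1},{"slide":[-0.3,0,-0.5],"angular":[0,0,0],"claw":-1},{"slide":[-0.3,0,-0.5],"angular":[0,0,0],"claw":-1}]'
python3 - <<'E'
from h import *
im=ctrl.get_image("wrist");b=ctrl.get_image("scene")
cv2.imwrite("pics/w3.png",np.hstack([cv2.resize(im["color"],(400,300)),cv2.resize(b["color"][130:310,100:340],(400,300))])[...,::-1])
E
```

```text
time: 12.05
position: [0.5474, -0.2755, 0.0759]
tool_rot: [3.128, 0.26, 0.003]
ft_force: [-7.8, 6.9, 32.2]
grip_width: 0.007
grip_force: 15.4
time: 12.75
position: [0.4672, -0.2906, 0.1943]
tool_rot: [3.13, 0.251, -0.007]
ft_force: [0.2, -0.5, -0.5]
grip_width: 0.004
grip_force: 0.0
```

View pics/w3.png

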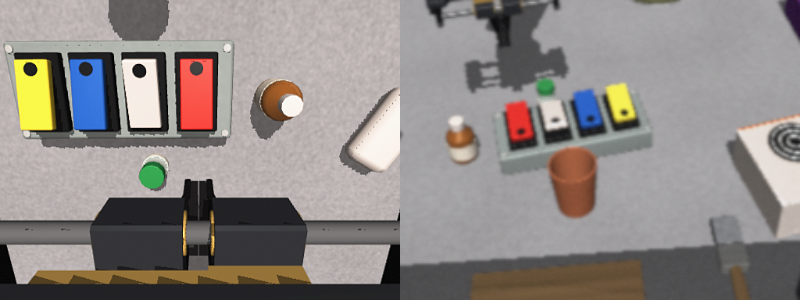

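The wrist view shows the yellow, blue and red dots (30,68), (85,69) and (196,66) down, with white (139,71) still raised. The pot, bottle and cup haven't moved, and the tray is flush.

```bash
python3 -c "
from bench import ctrl
print(ctrl.close_job())"
```

```text
the job is handed in; nothing more can be done
None
```

I pushed the filter tray fully home, then pressed the blue fan rocker and the red pump rocker on in that order; the job is handed in, no verdict was shown, and the last pictures show yellow still on, white still off, and the pot, bottle and cup unmoved.

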